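# Roll the thick steel roller to the inspection line

### The arm

A 7-joint arm with a two-finger parallel gripper is mounted at the origin on a cart in front of the work surface, level with it; the furniture and walls round the work are solid. World frame = base frame: x ahead of the robot, y to its left, z up, the work surface at z = 0. Lengths are in mm, angles in rad, forces in N, time in s.
With the tool pointing down it reaches from about 400 to 875 mm from the base axis. Payload 4.4 kg.
Tool frame: the origin (TCP) lies midway between the tips of the shut fingers; the grasp point (between the pads) lies 19 mm behind it; z points along the fingers, y is the line along which they close (so a half turn about z gives the same grasp; the last joint's range is limited). The gripper opens to 85 mm and grips with 20 to 120 N. Pads are 22 mm wide; open, the fingers measure 114 mm over their backs; the gripper's body (76 mm by 85 mm) begins 54 mm behind the grasp point. The pads swing forward as they close: fully open they stand 13 mm farther back than shut.
Start: joints at [1.176, 0.628, 0.038, 1.517, -0.027, 0.996, -0.02], TCP at [209.918, -615.185, 231.313] pointing down, gripper open.
Joint ranges: [-3.06, 3.06], [-0.37, 2.12], [-1.25, 1.32], [0.18, 2.47], [-1.1, 4.24], [0.23, 1.98], [-2.94, 2.94]. Speed limits (rad/s): [2.57, 2.57, 3.14, 3.14, 3.14, 3.14, 3.14].

### API

Orientations are given as [roll, pitch, yaw] about the fixed x, y, z axes, in that order (R = Rz(yaw) Ry(pitch) Rx(roll)).
In Python, from cell import read_state, get_image, finish_job gives the robot as it stands.
- The arm moves only by the tool send_rows, never from a script. Its argument "series" is a list of rows, each an object of numbers: "ax", "ay", "az": the turn, a rotation vector about the tool's x, y, z in rad; "dx", "dy", "dz": the shift along the tool's x, y, z in cm; "hand": the closure, from 0 (fully open) to 1 (shut). In form: [{"ax": .., "ay": .., "az": .., "dx": .., "dy": .., "dz": .., "hand": ..}, ...]. A call has 1 to 10 rows; each row is the pose to reach, as a shift and turn from the pose commanded when the call began, along the tool's axes at that moment; what a row does not reach only later rows make up. A row lasts 1/10 s, in which the tool goes at most 50 mm and 8.59 degrees, less where a joint would pass 70% of its speed; a pose out of reach is approached as far as the arm can. A call with a gripper value outside its range is refused whole. The fingers move at their own pace and stop on an object; the grip force is fixed at half the most. Time passes only in rows, so rows that repeat a pose let the fingers close. It gives the time, the measured TCP pose, the force, the opening and the grip force at its end, in the units of the state.
- read_state(): the state, without advancing time (a new reading comes with each control period).
- get_image(name): name is "scene" or "top" or "wrist"; returns a dict with "pixels" (384x512x3 uint8, red, green, blue), "mtx" (3x3 intrinsics, pixels), "k1" (the pictures are not rectified: a ray, as slopes to the right and down, at radius r is drawn at 1 + k1 r^2 times it, then the intrinsics apply), "R" (3x3) and "t" (3): a world point X has camera coordinates R X + t. Camera axes: x right, y down, z forward; pixel columns grow to the right and rows downward; lengths in mm; the calibration is good to about 2 mm. A picture is of the moment at which its call begins. There is no depth.
- finish_job(): hands the job in; it is judged then, once.
The state is a dict: "clock": time; "qpos": joint angles; "qd": joint speeds; "tau": joint torques, N m; "eef_pos": TCP position; "tool_rot": TCP orientation; "force": force on the tool from outside, world axes, zero at the start; "torque": the same for the moment, N m; "width": finger opening in mm; "gripper_force": force on a finger pad.
Only numpy, scipy, OpenCV 4.12 (cv2) and the standard library are available. Lean on these libraries where they do the work, as an engineer would, in place of code of your own. Each camera call takes 0.05 s, during which the arm holds its last target. There are 200 camera calls.

### The job

Two steel rollers lie on the grey inspection mat, one on either side of the dark line across its middle. Roll the thicker one along the mat with a slow push on its top until it lies over the line, centred on it and parallel to it. Roll it only, do not lift it, and leave the thin roller where it lies.

Things in the scene. Friction and masses are not known exactly. Their poses are not given: they have to be found in the camera images.
- thick_roller: Hollow steel roller lying on the mat, 60 mm diameter, 100 mm long, 0.3-0.55 kg. Origin at its centre, 34 mm over the bench (top at 64 mm). Own y = its axis, level; x and z turn as it rolls. Starts 75-95 mm from the line, within 4 deg of parallel. Rolls without slipping; pushed at 50 mm/s or less it stops within a few mm. A finger sticking to its top moves twice as far as its centre.
- thin_roller: The roller to leave alone: same steel and length (100 mm), but 38 mm in diameter. Origin at its centre, 23 mm above the bench; own y axis is its axis. It lies on the mat on the other side of the line, 75 to 95 mm from it, within 4 degrees of parallel.
- mat: Grey flat mat fixed to the bench, 300 x 160 mm, 4 mm thick. Origin at the centre of its underside. Own x runs along its 300 mm length (the way the rollers roll), z up. The dark line, 6 mm wide, 150 mm long, is printed on its top along its y axis through its centre (x = 0). Small things up to 65 mm tall stand round the mat, 5 mm or more from its edge.
Mind the look-alikes: they are no part of the job. What is shaped like the thick_roller but pink or purple is not meant.

How it is judged:
By the outcome, as a careful person would: the job done as asked, in the order asked, and still so for the second after the job is handed in, with the robot touching nothing.
It also fails if it takes over 48 s, if anything falls off the work surface, if the arm or the gripper's body presses on something with over 40 N, if the wrist force passes 120 N, or if a joint passes its speed limit or range.

## Working session

There is one attempt and no reset: what is moved stays moved. The work goes in short steps, Python scripts to look and compute and a tool call to move; the robot and the scene stay as the last step left them, time stands still between calls to the robot, and variables do not carry over. Pictures are saved under pics/ and viewed, at most 10 in all, crops included, and the job is handed in when it is done.

Besides the shell and the picture viewer there is one more tool, called after ">>>" as name(argument=value, ...) on one line, values as JSON. send_rows: Moves the arm, as the interface text tells. Its arguments: {"type":"object","properties":{"series":{"type":"array","items":{"type":"object","properties":{"ax":{"type":"number"},"ay":{"type":"number"},"az":{"type":"number"},"dx":{"type":"number"},"dy":{"type":"number"},"dz":{"type":"number"},"hand":{"type":"number"}}}}},"required":["series"]}

```bash
mkdir -p pics
cat > h.py <<'E'
import numpy as np, cv2
from cell import read_state, get_image, finish_job
def snap(name,fn):
    d=get_image(name); cv2.imwrite('pics/'+fn+'.png',cv2.cvtColor(np.asarray(d['pixels'],np.uint8),cv2.COLOR_RGB2BGR)); np.savez('pics/'+fn+'.npz',**d); return d
def ray(d,uv):
    K=np.array(d['mtx']);k=float(d['k1']);R=np.array(d['R']);t=np.array(d['t'])
    p=np.array([(uv[0]-K[0,2])/K[0,0],(uv[1]-K[1,2])/K[1,1]]);q=p.copy()
    for _ in range(20): q=p/(1+k*(q@q))
    return -R.T@t, R.T@np.array([q[0],q[1],1])
def onz(d,uv,z):
    c,v=ray(d,uv); return c+v*(z-c[2])/v[2]
def proj(d,X):
    K=np.array(d['mtx']);c=np.array(d['R'])@np.array(X,float)+np.array(d['t']);p=c[:2]/c[2];p=p*(1+float(d['k1'])*(p@p))
    return p*[K[0,0],K[1,1]]+K[:2,2]
E
python3 - <<'E'
from h import *
a=snap('top','top0');b=snap('scene','scene0')
cv2.imwrite('pics/both.png',cv2.resize(np.hstack([cv2.imread('pics/top0.png'),cv2.imread('pics/scene0.png')]),(800,300)))
s=read_state();print(s)
for d in(a,b):print(-np.array(d['R']).T@np.array(d['t']),d['mtx'],d['k1'])
E
```

```text
{'clock': 0.1, 'qpos': array([ 1.17619734,  0.6292631 ,  0.03844883,  1.51828329, -0.02703083,
        0.99628737, -0.01999199]), 'qd': array([-0.00043316, -0.00328807, -0.00081691, -0.00376027,  0.00012404,
       -0.00015584, -0.00042598]), 'tau': array([ 3.48380359e-03, -5.64533830e+01,  1.23080358e+00, -1.93974906e+01,
        1.13804138e-02,  5.40438050e-03, -4.10757559e-05]), 'eef_pos': array([ 209.74150434, -614.63280495,  230.47008182]), 'tool_rot': array([-3.13986922e+00, -5.29113105e-06,  3.28786579e-01]), 'force': array([ 0.37470051,  0.14438123, -0.09302014]), 'torque': array([ 0.01612236, -0.03185613,  0.02133025]), 'gripper_force': 0.0, 'width': 85.494345080344}
[ 234.1247373  -142.13426904  892.94487254] [[440.16318237   0.         250.56932739]
 [  0.         440.16318237 192.3320069 ]
 [  0.           0.           1.        ]] -0.09099641681574001
[-221.9623066  -472.24210148  471.40575758] [[432.17407961   0.         261.46592186]
 [  0.         432.17407961 186.16342561]
 [  0.           0.           1.        ]] 0.024772636372903823
```

View pics/top0.png

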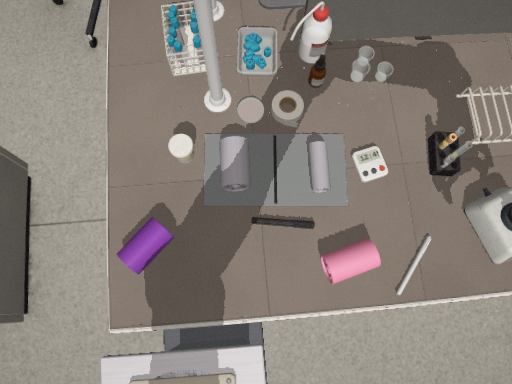

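View pics/scene0.png

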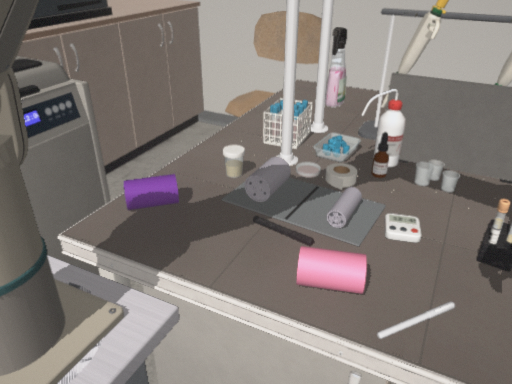

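The top view shows three candidates: the grey thick roller at (235,163), the pink look-alike at (350,262) and the purple one at (145,246). Only the grey one is steel and on the mat. The thin roller is at (318,166), the line at x≈275, and a tall post stands at (217,100).

Run:
```python
from h import *
a=dict(np.load('pics/top0.npz'))
for n,uv,z in [('c',(205,134),4),('c',(346,134),4),('c',(346,206),4),('c',(204,206),4),('line',(275.5,136),4),('line',(275.5,203),4),('post',(217,100),0),('img',(10,10),0),('pot',(181,146),40)]: print(n,uv,onz(a,uv,z).round(1))
im=cv2.imread('pics/top0.png'); cv2.imwrite('pics/crop.png',cv2.resize(im[70:240,160:370],None,fx=3.8,fy=3.5,interpolation=cv2.INTER_CUBIC)[:600,:800])
cv2.imwrite('pics/crop.png',cv2.resize(im[90:235,165:360],None,fx=4,fy=4,interpolation=cv2.INTER_CUBIC))
for r in (145,150,165,180,185,195): print(r,im[r,200:350:2].mean(1).astype(int).tolist())
```

```text
c (205, 134) [592.5 -75.9   4. ]
c (346, 134) [ 567.2 -380.     4. ]
c (346, 206) [ 409.  -357.6    4. ]
c (204, 206) [434.1 -64.4   4. ]
line (275.5, 136) [ 575. -227.    4.]
line (275.5, 203) [ 427.9 -212.3    4. ]
post (217, 100) [ 672.4 -106.8    0. ]
img (10, 10) [966.3 386.8   0. ]
pot (181, 146) [556.  -27.7  40. ]
145 [123, 126, 108, 138, 138, 140, 140, 138, 138, 139, 121, 144, 161, 168, 177, 180, 181, 182, 175, 179, 171, 160, 116, 107, 90, 92, 97, 93, 95, 95, 94, 94, 91, 94, 95, 95, 95, 27, 80, 93, 95, 93, 91, 96, 94, 138, 137, 138, 140, 137, 140, 136, 141, 136, 93, 133, 157, 169, 174, 182, 180, 174, 161, 128, 139, 136, 139, 139, 140, 137, 139, 140, 129, 127, 126]
150 [125, 125, 120, 140, 138, 137, 138, 139, 139, 136, 119, 146, 160, 166, 177, 179, 180, 181, 178, 181, 127, 117, 115, 107, 92, 94, 94, 95, 93, 96, 93, 94, 97, 95, 98, 95, 94, 36, 62, 92, 94, 94, 96, 102, 136, 138, 136, 136, 139, 140, 138, 140, 138, 134, 88, 131, 153, 168, 177, 182, 180, 176, 165, 137, 138, 139, 138, 138, 139, 137, 138, 138, 132, 124, 124]
165 [126, 126, 131, 138, 140, 139, 138, 139, 137, 98, 105,
[... 659 characters left out ...]
26]
185 [119, 122, 97, 96, 94, 98, 94, 95, 96, 96, 98, 109, 113, 109, 85, 96, 106, 131, 136, 124, 94, 92, 91, 93, 100, 88, 94, 95, 97, 93, 93, 97, 95, 95, 96, 138, 138, 60, 42, 139, 138, 141, 138, 139, 140, 140, 138, 138, 139, 138, 139, 140, 140, 139, 139, 105, 116, 148, 164, 174, 179, 179, 177, 171, 152, 120, 136, 139, 138, 138, 139, 135, 138, 135, 125]
195 [82, 84, 93, 93, 96, 95, 93, 93, 95, 94, 94, 96, 94, 92, 96, 98, 93, 97, 91, 98, 97, 94, 96, 97, 94, 95, 96, 96, 95, 98, 95, 99, 95, 98, 140, 140, 139, 76, 43, 139, 138, 141, 139, 140, 141, 140, 139, 139, 137, 141, 140, 140, 138, 143, 138, 141, 139, 139, 137, 141, 140, 138, 139, 139, 139, 139, 138, 139, 138, 140, 138, 141, 139, 135, 128]
```

View pics/crop.png

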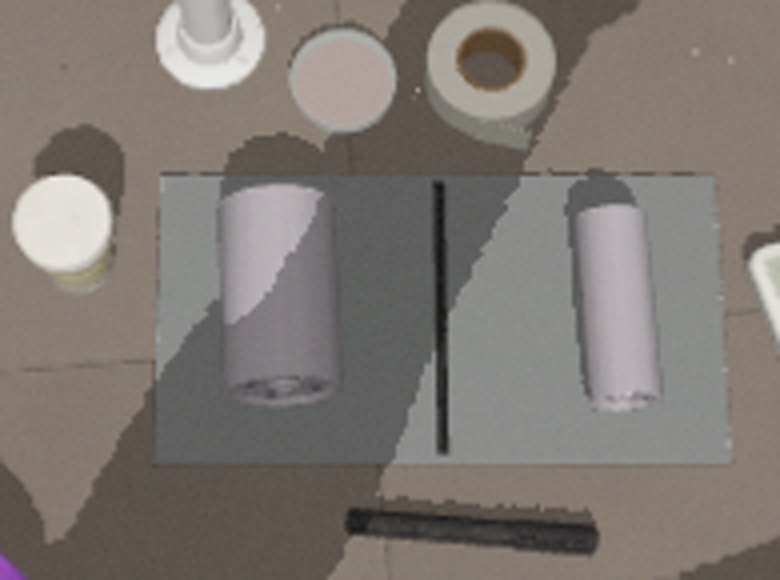

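The crop confirms the thick grey roller on the left, axis about (278,290) in the crop, and the thin one on the right at (617,305). The line runs from (438,182) to (442,455). Next I compute the geometry and the first move.

```bash
cat >> h.py <<'E'
from scipy.spatial.transform import Rotation as Ro
def rel(p0,e0,p1,e1):
    A=Ro.from_euler('xyz',e0);B=Ro.from_euler('xyz',e1)
    print('d cm',(A.inv().apply(np.array(p1)-p0)/10).round(2),'a',(A.inv()*B).as_rotvec().round(4))
def mid(d,l,r,h=34):  # bisector of two tangent rays, at height h
    c,a=ray(d,l);_,b=ray(d,r);v=a/np.linalg.norm(a)+b/np.linalg.norm(b)
    return c+v*(h-c[2])/v[2]
E
python3 - <<'E'
from h import *
a=dict(np.load('pics/top0.npz'))
f=lambda u,v:(165+(u+.5)/4-.5,90+(v+.5)/4-.5)
cs=[onz(a,f(*c),4)[:2] for c in [(160,175),(714,175),(732,463),(153,463)]]
L=[onz(a,f(*c),4)[:2] for c in [(438,182),(442.5,455)]]
print('mat c',np.mean(cs,0),'sides',[np.linalg.norm(cs[i]-cs[i-1]).round(1) for i in range(4)])
x=cs[1]-cs[0]+cs[2]-cs[3];print('x ang',np.arctan2(x[1],x[0]));l=L[0]-L[1];print('line',L,np.arctan2(l[1],l[0]),np.mean(L,0))
A=[mid(a,f(219,210),f(331,210)),mid(a,f(229,380),f(341,380))];d=A[0]-A[1]
print('thick',A,np.arctan2(d[1],d[0]))
e=[onz(a,f(275,186),64),onz(a,f(285,375),64)];print('ends',e,np.mean(e,0),np.linalg.norm(e[0]-e[1]))
B=[mid(a,f(576,215),f(644,215),23),mid(a,f(588,390),f(658,390),23)];d=B[0]-B[1];print('thin',B,np.arctan2(d[1],d[0]))
E
```

```text
mat c [ 502.17285994 -218.10997298] sides [np.float64(159.0), np.float64(299.8), np.float64(159.6), np.float64(300.2)]
x ang -1.6551454488550246
line [array([ 577.22199304, -224.24023909]), array([ 427.10683199, -211.67812531])] -0.08348865400936564 [ 502.16441251 -217.9591822 ]
thick [array([ 557.35926632, -135.77430542,   34.        ]), array([ 465.9676914 , -133.91471601,   34.        ])] -0.020344685450467838
ends [array([ 558.8403813 , -136.93381539,   64.        ]), array([ 460.38778938, -134.3757191 ,   64.        ])] [ 509.61408534 -135.65476725   64.        ] 98.48581984779513
thin [array([ 544.02701369, -310.82455255,   23.        ]), array([ 449.0075963 , -305.72995241,   23.        ])] -0.0535651220805735
```

```bash
python3 -c "
from h import *
rel(np.array([209.918,-615.185,231.313]),[np.pi,0,.3288],[510.2,-126.3,130],[np.pi,0,1.5505])"
```

```text
d cm [ 44.21 -36.57  10.13] a [ 0.      0.     -1.2217]
```

>>> send_rows(series=[{"dx": 4.4, "dy": -3.65, "az": -0.12, "hand": 0.3}, {"dx": 8.0, "dy": -6.6, "az": -0.24, "hand": 0.3}, {"dx": 11.8, "dy": -9.8, "az": -0.36, "hand": 0.3}, {"dx": 15.6, "dy": -12.9, "az": -0.48, "hand": 0.3}, {"dx": 19.4, "dy": -16.0, "az": -0.6, "hand": 0.3}, {"dx": 23.2, "dy": -19.2, "az": -0.72, "hand": 0.3}, {"dx": 27.0, "dy": -22.3, "az": -0.84, "hand": 0.3}, {"dx": 30.8, "dy": -25.5, "az": -0.96, "hand": 0.3}, {"dx": 34.6, "dy": -28.6, "az": -1.08, "hand": 0.3}, {"dx": 38.4, "dy": -31.8, "az": -1.2, "hand": 0.3}])

```text
invalid input at $.series[0]: expected keys ax, ay, az, dx, dy, dz, hand
```

```bash
python3 -c "
from h import *
s=read_state();print(s['clock'],s['eef_pos'],s['tool_rot'],s['force'],s['width'])
rel(s['eef_pos'],s['tool_rot'],[510.2,-126.3,130],[np.pi,0,1.5505])"
```

```text
0.1 [ 209.74150434 -614.63280495  230.47008182] [-3.13986922e+00 -5.29113105e-06  3.28786579e-01] [ 0.37470051  0.14438123 -0.09302014] 85.494345080344
d cm [ 44.2  -36.5   10.11] a [-1.5000e-03 -1.1000e-03 -1.2217e+00]
```

>>> send_rows(series=[{"ax": 0, "ay": 0, "dz": 0, "dx": 4.4, "dy": -3.65, "az": -0.12, "hand": 0.3}, {"ax": 0, "ay": 0, "dz": 0, "dx": 8.0, "dy": -6.6, "az": -0.24, "hand": 0.3}, {"ax": 0, "ay": 0, "dz": 0, "dx": 11.8, "dy": -9.8, "az": -0.36, "hand": 0.3}, {"ax": 0, "ay": 0, "dz": 0, "dx": 15.6, "dy": -12.9, "az": -0.48, "hand": 0.3}, {"ax": 0, "ay": 0, "dz": 0, "dx": 19.4, "dy": -16.0, "az": -0.6, "hand": 0.3}, {"ax": 0, "ay": 0, "dz": 0, "dx": 23.2, "dy": -19.2, "az": -0.72, "hand": 0.3}, {"ax": 0, "ay": 0, "dz": 0, "dx": 27.0, "dy": -22.3, "az": -0.84, "hand": 0.3}, {"ax": 0, "ay": 0, "dz": 0, "dx": 30.8, "dy": -25.5, "az": -0.96, "hand": 0.3}, {"ax": 0, "ay": 0, "dz": 0, "dx": 34.6, "dy": -28.6, "az": -1.08, "hand": 0.3}, {"ax": 0, "ay": 0, "dz": 0, "dx": 38.4, "dy": -31.8, "az": -1.2, "hand": 0.3}])

```text
clock: 1.1
eef_pos: [471.2, -188.6, 231.3]
tool_rot: [-3.141, 0.0, 1.533]
force: [0.3, 0.3, 0.2]
width: 59.7
gripper_force: 0.0
```

```bash
python3 -c "
from h import *
s=read_state();print(s['clock'],s['eef_pos'],s['tool_rot'],s['force'],s['width'])
rel(s['eef_pos'],s['tool_rot'],[510.2,-126.3,130],[np.pi,0,1.5505])"
```

```text
1.1 [ 471.23756873 -188.55816231  231.25160046] [-3.14147929e+00  1.88797816e-04  1.53340212e+00] [0.27111351 0.32284675 0.17353213] 59.74495305160403
d cm [ 6.37  3.66 10.12] a [-0.0001  0.0002 -0.0171]
```

```bash
python3 -c "
from h import *
rel(np.array([470.6,-190.3,231.3]),[np.pi,0,1.5288],[510.2,-126.3,130],[np.pi,0,1.5505])"
```

```text
d cm [ 6.56  3.69 10.13] a [ 0.      0.     -0.0217]
```

>>> send_rows(series=[{"ax": 0, "ay": 0, "az": -0.01, "dx": 3.3, "dy": 1.8, "dz": 3, "hand": 0.3}, {"ax": 0, "ay": 0, "az": -0.0217, "dx": 6.56, "dy": 3.7, "dz": 6, "hand": 0.3}, {"ax": 0, "ay": 0, "az": -0.0217, "dx": 6.56, "dy": 3.7, "dz": 9, "hand": 0.3}, {"ax": 0, "ay": 0, "az": -0.0217, "dx": 6.56, "dy": 3.7, "dz": 10.13, "hand": 0.3}, {"ax": 0, "ay": 0, "az": -0.0217, "dx": 6.56, "dy": 3.7, "dz": 10.13, "hand": 0.3}, {"ax": 0, "ay": 0, "az": -0.0217, "dx": 6.56, "dy": 3.7, "dz": 10.13, "hand": 0.3}])

```text
clock: 1.7
eef_pos: [510.4, -127.5, 130.7]
tool_rot: [3.141, 0.001, 1.549]
force: [-0.4, -0.2, 1.0]
width: 59.6
gripper_force: 0.0
```

```bash
python3 -c "
from h import *
s=read_state();print(s['clock'],s['eef_pos'],s['tool_rot'],s['force'],s['width'])
d=snap('wrist','w1')
print('axis pts',[proj(d,[x,-135.3-.02*(x-510),64]).round() for x in (465,510,555)],'tips',[proj(d,[510+e,-126,138]).round() for e in (-37,37)])"
```

```text
1.7 [ 510.41437471 -127.46456199  130.66668155] [3.14111436e+00 6.98312009e-04 1.54856153e+00] [-0.40316632 -0.22422103  0.9801818 ] 59.5607991679569
axis pts [array([200., 208.]), array([253., 208.]), array([306., 208.])] tips [array([187., 242.]), array([317., 239.])]
```

View pics/w1.png

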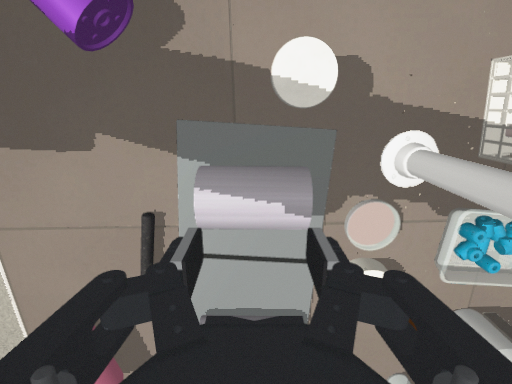

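The wrist view shows the grey roller between the fingers, spanning u 195–311 and v 165–231; I predicted its top at (253,208).

```bash
python3 -c "
from h import *
d=dict(np.load('pics/w1.npz'))
im=d['pixels'].astype(int).mean(2)
for u in (215,250,290): print(u,im[155:240,u].astype(int).tolist())
print(-d['R'].T@d['t'])
for r in (185,210):print(im[r,185:205].astype(int).tolist(),im[r,300:322].astype(int).tolist())
"
```

```text
215 [104, 104, 105, 101, 104, 101, 104, 102, 104, 102, 104, 109, 114, 117, 120, 125, 126, 127, 129, 131, 130, 134, 135, 136, 135, 138, 139, 140, 141, 143, 143, 140, 141, 143, 144, 147, 146, 178, 216, 218, 219, 221, 220, 221, 220, 218, 218, 218, 218, 216, 215, 216, 214, 213, 209, 208, 208, 206, 204, 202, 200, 203, 204, 204, 201, 198, 193, 189, 182, 179, 173, 167, 157, 154, 155, 156, 157, 155, 158, 157, 155, 156, 155, 158, 154]
250 [104, 103, 103, 103, 101, 104, 102, 104, 102, 103, 99, 103, 110, 114, 117, 119, 123, 125, 124, 128, 128, 132, 134, 132, 133, 133, 135, 138, 139, 142, 144, 140, 139, 141, 143, 144, 145, 147, 151, 148, 151, 151, 153, 180, 219, 217, 217, 217, 218, 217, 215, 214, 212, 211, 211, 210, 211, 207, 205, 205, 200, 202, 204, 204, 202, 198, 194, 190, 185, 180, 173, 170, 164, 153, 149, 154, 153, 155, 153, 155, 153, 153, 154, 154, 154]
290 [103, 103, 104, 106, 103, 104, 102, 104, 104, 102, 99, 99, 104, 108, 113, 115, 115, 118, 122, 122, 122, 126, 128, 130, 130, 130, 130, 134, 134, 137, 135, 138, 138, 138, 139, 141, 142, 143, 147, 148, 148, 148, 150, 153, 150, 148, 146, 147, 147, 148, 144, 144, 142, 141, 140, 141, 139, 139, 165, 206, 205, 203, 205, 205, 203, 197, 194, 189, 184, 182, 176, 171, 165, 161, 161, 151, 153, 154, 153, 152, 151, 151, 153, 152, 152]
[512.60423222 -53.51487193 273.40619304]
[159, 160, 161, 159, 159, 161, 159, 160, 156, 146, 144, 142, 141, 143, 142, 142, 142, 141, 140, 143] [135, 136, 136, 136, 137, 135, 136, 135, 135, 135, 136, 129, 113, 103, 103, 105, 104, 102, 102, 103, 103, 102]
[159, 159, 157, 159, 159, 157, 159, 158, 167, 195, 207, 208, 208, 210, 208, 209, 209, 210, 208, 210] [141, 141, 141, 141, 142, 140, 142, 142, 143, 142, 144, 139, 121, 103, 102, 101, 102, 102, 103, 100, 104, 102]
```

```bash
python3 -c "
from h import *
d=dict(np.load('pics/w1.npz'))
P=[mid(d,(u,a),(u,b)) for u,a,b in ((215,165,226.8),(250,165.8,227.8),(290,166.6,228.8))]
print(np.round(P,1)); v=P[2]-P[0]; print(np.arctan2(v[1],v[0]))
print([onz(d,(u,198),z).round(1) for u in (193.5,311.8) for z in (34,60)])
"
```

```text
[[ 473.9 -133.7   34. ]
 [ 507.1 -135.3   34. ]
 [ 545.1 -137.1   34. ]]
-0.04678296831392079
[array([ 453.3, -135.5,   34. ]), array([ 459.7, -126.6,   60. ]), array([ 565.8, -137.9,   34. ]), array([ 560.1, -128.8,   60. ])]
```

>>> send_rows(series=[{"ax": 0, "ay": 0, "az": 0, "dx": 0, "dy": 0, "dz": 3, "hand": 0.3}, {"ax": 0, "ay": 0, "az": 0, "dx": 0, "dy": 0, "dz": 5, "hand": 0.3}, {"ax": 0, "ay": 0, "az": 0, "dx": 0, "dy": 0, "dz": 6, "hand": 0.3}, {"ax": 0, "ay": 0, "az": 0, "dx": 0, "dy": 0, "dz": 6.3, "hand": 0.3}, {"ax": 0, "ay": 0, "az": 0, "dx": 0, "dy": 0, "dz": 6.3, "hand": 0.3}])

```text
clock: 2.25
eef_pos: [510.9, -126.6, 67.7]
tool_rot: [3.14, 0.0, 1.55]
force: [0.6, 0.3, 0.9]
width: 59.8
gripper_force: 0.0
```

>>> send_rows(series=[{"ax": 0, "ay": 0, "az": 0, "dx": 0, "dy": 0, "dz": 0.2, "hand": 0.3}, {"ax": 0, "ay": 0, "az": 0, "dx": 0, "dy": 0, "dz": 0.3, "hand": 0.3}, {"ax": 0, "ay": 0, "az": 0, "dx": 0, "dy": 0, "dz": 0.3, "hand": 0.3}])

```text
clock: 2.55
eef_pos: [510.7, -126.3, 64.5]
tool_rot: [3.141, 0.0, 1.55]
force: [0.4, -0.5, 0.1]
width: 59.8
gripper_force: 0.0
```

>>> send_rows(series=[{"ax": 0, "ay": 0, "az": 0, "dx": 0, "dy": 0, "dz": 0.15, "hand": 0.3}, {"ax": 0, "ay": 0, "az": 0, "dx": 0, "dy": 0, "dz": 0.3, "hand": 0.3}, {"ax": 0, "ay": 0, "az": 0, "dx": 0, "dy": 0, "dz": 0.3, "hand": 0.3}])

```text
clock: 2.85
eef_pos: [510.3, -126.2, 60.8]
tool_rot: [-3.141, -0.0, 1.551]
force: [-0.8, 1.0, -0.8]
width: 59.7
gripper_force: 0.0
```

>>> send_rows(series=[{"ax": 0, "ay": 0, "az": 0, "dx": 0, "dy": 0, "dz": 0.1, "hand": 0.3}, {"ax": 0, "ay": 0, "az": 0, "dx": 0, "dy": 0, "dz": 0.2, "hand": 0.3}, {"ax": 0, "ay": 0, "az": 0, "dx": 0, "dy": 0, "dz": 0.2, "hand": 0.3}])

```text
clock: 3.15
eef_pos: [510.4, -126.2, 59.0]
tool_rot: [3.142, 0.0, 1.55]
force: [-0.1, -0.2, 1.3]
width: 59.4
gripper_force: 0.2
```

>>> send_rows(series=[{"ax": 0, "ay": 0, "az": 0, "dx": 0, "dy": 0, "dz": 0.1, "hand": 0.3}, {"ax": 0, "ay": 0, "az": 0, "dx": 0, "dy": 0, "dz": 0.1, "hand": 0.3}])

```text
clock: 3.35
eef_pos: [510.5, -126.2, 58.8]
tool_rot: [3.141, 0.0, 1.551]
force: [-1.1, 0.1, 7.2]
width: 60.0
gripper_force: 4.0
```

>>> send_rows(series=[{"ax": 0, "ay": 0, "az": 0, "dx": 0, "dy": 0, "dz": 0.1, "hand": 0.3}, {"ax": 0, "ay": 0, "az": 0, "dx": 0, "dy": 0, "dz": 0.1, "hand": 0.3}])

```text
clock: 3.55
eef_pos: [510.5, -126.3, 58.6]
tool_rot: [3.141, 0.001, 1.551]
force: [-3.6, 0.5, 16.0]
width: 59.8
gripper_force: 8.1
```

>>> send_rows(series=[{"ax": 0, "ay": 0, "az": 0.005, "dx": -0.3, "dy": 0, "dz": 0, "hand": 0.3}, {"ax": 0, "ay": 0, "az": 0.01, "dx": -0.7, "dy": 0, "dz": 0, "hand": 0.3}, {"ax": 0, "ay": 0, "az": 0.02, "dx": -1.1, "dy": 0, "dz": 0, "hand": 0.3}, {"ax": 0, "ay": 0, "az": 0.03, "dx": -1.5, "dy": 0, "dz": 0, "hand": 0.3}, {"ax": 0, "ay": 0, "az": 0.04, "dx": -1.9, "dy": 0, "dz": 0, "hand": 0.3}, {"ax": 0, "ay": 0, "az": 0.05, "dx": -2.3, "dy": 0, "dz": 0, "hand": 0.3}, {"ax": 0, "ay": 0, "az": 0.05, "dx": -2.7, "dy": 0, "dz": 0, "hand": 0.3}, {"ax": 0, "ay": 0, "az": 0.05, "dx": -3.0, "dy": 0, "dz": 0, "hand": 0.3}, {"ax": 0, "ay": 0, "az": 0.05, "dx": -3.0, "dy": 0, "dz": 0, "hand": 0.3}, {"ax": 0, "ay": 0, "az": 0.05, "dx": -3.0, "dy": 0, "dz": 0, "hand": 0.3}])

```text
clock: 4.55
eef_pos: [509.6, -156.9, 58.7]
tool_rot: [3.141, 0.001, 1.501]
force: [-4.1, 0.1, 17.8]
width: 59.9
gripper_force: 8.8
```

```bash
cat >> h.py <<'E'
def meas(d,us):
    im=cv2.GaussianBlur(d['pixels'].astype(np.float32).mean(2),(3,3),0); return im
E
python3 -c "
from h import *
s=read_state();print(s['force'],s['eef_pos'],s['tool_rot'])
d=snap('wrist','w2');t=snap('top','t2')
cv2.imwrite('pics/v2.png',np.hstack([cv2.imread('pics/w2.png')[60:360,100:420],cv2.resize(cv2.imread('pics/t2.png')[110:225,180:365],None,fx=2.6,fy=2.6)]))
"
```

```text
[-4.09678957  0.10796251 17.75956243] [ 509.57031644 -156.90075399   58.69668188] [3.14137422e+00 1.49051826e-03 1.50080242e+00]Traceback (most recent call last):
  File "<string>", line 5, in <module>
    cv2.imwrite('pics/v2.png',np.hstack([cv2.imread('pics/w2.png')[60:360,100:420],cv2.resize(cv2.imread('pics/t2.png')[110:225,180:365],None,fx=2.6,fy=2.6)]))
                              ~~~~~~~~~^^^^^^^^^^^^^^^^^^^^^^^^^^^^^^^^^^^^^^^^^^^^^^^^^^^^^^^^^^^^^^^^^^^^^^^^^^^^^^^^^^^^^^^^^^^^^^^^^^^^^^^^^^^^^^^^^^^^^^^
    return _nx.concatenate(arrs, 1, dtype=dtype, casting=casting)
           ~~~~~~~~~~~~~~~^^^^^^^^^^^^^^^^^^^^^^^^^^^^^^^^^^^^^^^
ValueError: all the input array dimensions except for the concatenation axis must match exactly, but along dimension 0, the array at index 0 has size 300 and the array at index 1 has size 299
```

View pics/w2.png

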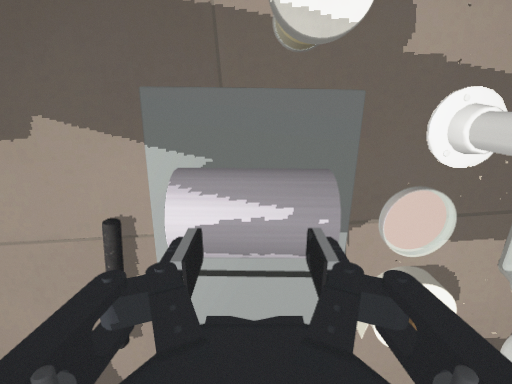

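The wrist view shows the roller under both fingertips, upper edge at v≈168 and near-parallel to the mat edge at v≈88.

```bash
python3 -c "
from h import *
d=dict(np.load('pics/w2.npz'));im=d['pixels'].astype(int).mean(2).astype(int)
for u in (185,210,255,290): print(u,im[160:178,u].tolist(),im[240:268,u].tolist())
for u in (165,340):print(im[82:94,u].tolist())
t=dict(np.load('pics/t2.npz'));im=t['pixels'].astype(int).mean(2).astype(int)
for r in (150,160,170,180,190): print(r,im[r,215:270].tolist())
"
```

```text
185 [169, 170, 173, 172, 170, 171, 170, 157, 108, 113, 119, 123, 123, 127, 130, 130, 132, 136] [117, 116, 117, 115, 117, 115, 117, 117, 116, 117, 117, 111, 101, 76, 47, 36, 35, 37, 37, 38, 38, 35, 37, 40, 37, 41, 46, 41]
210 [168, 152, 107, 107, 108, 108, 108, 109, 109, 112, 117, 120, 121, 128, 128, 129, 132, 134] [143, 140, 139, 137, 135, 136, 137, 135, 133, 133, 132, 130, 127, 158, 180, 175, 172, 160, 156, 164, 164, 163, 164, 163, 164, 165, 164, 162]
255 [108, 108, 108, 108, 109, 108, 107, 107, 106, 108, 114, 115, 119, 124, 128, 127, 128, 129] [144, 142, 140, 137, 137, 136, 137, 135, 133, 132, 133, 131, 129, 157, 182, 179, 174, 162, 153, 162, 160, 160, 160, 160, 160, 159, 160, 159]
290 [108, 108, 107, 109, 108, 109, 109, 107, 105, 104, 109, 113, 118, 121, 123, 123, 126, 127] [145, 144, 140, 139, 139, 138, 138, 137, 135, 133, 132, 131, 131, 128, 155, 179, 178, 166, 157, 160, 159, 159, 160, 159, 159, 160, 159, 161]
[96, 95, 93, 94, 95, 101, 106, 107, 107, 109, 107, 107]
[97, 96, 95, 96, 97, 97, 94, 98, 105, 107, 109, 108]
150 [90, 93, 94, 92, 91, 93, 93, 91, 94, 94, 95, 89, 94, 90, 9
[... 571 characters left out ...]
 155, 156, 156, 155, 155, 157, 157, 157, 157, 157, 157, 157, 158, 157, 156, 155, 157, 155, 157, 158, 156, 153, 152, 153, 144, 142, 147, 146]
180 [160, 156, 156, 157, 156, 156, 156, 155, 158, 154, 157, 157, 155, 156, 157, 155, 155, 158, 157, 156, 155, 157, 156, 157, 157, 157, 156, 155, 157, 157, 157, 155, 157, 158, 156, 154, 154, 152, 154, 153, 152, 151, 150, 151, 150, 148, 149, 147, 149, 147, 146, 144, 146, 145, 150]
190 [158, 154, 155, 157, 157, 156, 156, 155, 157, 159, 156, 156, 156, 156, 156, 155, 157, 158, 156, 153, 155, 155, 154, 155, 153, 151, 153, 150, 151, 150, 151, 153, 149, 149, 150, 151, 150, 151, 148, 148, 149, 147, 147, 147, 145, 146, 145, 144, 144, 145, 144, 145, 151, 150, 148]
```

```bash
cat >> h.py <<'E'
C=np.array([502.2,-218.05]);U=np.array([np.cos(-1.6551),np.sin(-1.6551)]);V=np.array([-U[1],U[0]])
def rep(P):
    P=np.array(P);k=np.polyfit((P[:,:2]-C)@V,(P[:,:2]-C)@U,1);print('at line mid: u=%.1f  skew=%.4f'%(k[1],np.arctan(k[0])),[((p[:2]-C)@U).round(1) for p in P])
E
python3 -c "
from h import *
d=dict(np.load('pics/w2.npz'))
rep([mid(d,(u,a),(u,b)) for u,a,b in ((210,168.2,253),(255,169.5,253.3),(290,170,254.3))])
d1=dict(np.load('pics/w1.npz'))
rep([mid(d1,(u,a),(u,b)) for u,a,b in ((215,165,226.8),(250,165.8,227.8),(290,166.6,228.8))])
for u in (170,340): print((onz(d,(u,260),34)[:2]-C)@V)
E=[onz(d,(u,v),4)[:2] for u,v in((165,87.2),(340,89.4))];print([((e-C)@U).round(1) for e in E])
"
```

```text
at line mid: u=-68.1  skew=0.0054 [np.float64(-68.3), np.float64(-68.2), np.float64(-68.0)]
at line mid: u=-83.0  skew=-0.0376 [np.float64(-81.6), np.float64(-82.8), np.float64(-84.3)]
-57.14021482646394
65.24096192508576
[np.float64(-147.8), np.float64(-148.1)]
```

>>> send_rows(series=[{"ax": 0, "ay": 0, "az": 0, "dx": 0, "dy": 0, "dz": -0.5, "hand": 0.3}, {"ax": 0, "ay": 0, "az": 0, "dx": 0, "dy": 0, "dz": -0.8, "hand": 0.3}, {"ax": 0, "ay": 0, "az": 0.014, "dx": 1.45, "dy": 0, "dz": -0.8, "hand": 0.3}, {"ax": 0, "ay": 0, "az": 0.014, "dx": 1.45, "dy": 0, "dz": -0.7, "hand": 0.3}, {"ax": 0, "ay": 0, "az": 0.014, "dx": 1.45, "dy": 0, "dz": -0.4, "hand": 0.3}, {"ax": 0, "ay": 0, "az": 0.014, "dx": 1.45, "dy": 0, "dz": -0.2, "hand": 0.3}, {"ax": 0, "ay": 0, "az": 0.014, "dx": 1.45, "dy": 0, "dz": -0.1, "hand": 0.3}, {"ax": 0, "ay": 0, "az": 0.014, "dx": 1.45, "dy": 0, "dz": 0, "hand": 0.3}, {"ax": 0, "ay": 0, "az": 0.014, "dx": 1.45, "dy": 0, "dz": 0, "hand": 0.3}])

```text
clock: 5.55
eef_pos: [510.7, -142.6, 58.6]
tool_rot: [3.141, 0.001, 1.486]
force: [-2.9, 1.6, 19.6]
width: 59.3
gripper_force: 9.6
```

>>> send_rows(series=[{"ax": 0, "ay": 0, "az": 0, "dx": -0.3, "dy": 0, "dz": 0, "hand": 0.3}, {"ax": 0, "ay": 0, "az": 0, "dx": -0.7, "dy": 0, "dz": 0, "hand": 0.3}, {"ax": 0, "ay": 0, "az": 0, "dx": -1.2, "dy": 0, "dz": 0, "hand": 0.3}, {"ax": 0, "ay": 0, "az": 0, "dx": -1.7, "dy": 0, "dz": 0, "hand": 0.3}, {"ax": 0, "ay": 0, "az": 0, "dx": -2.2, "dy": 0, "dz": 0, "hand": 0.3}, {"ax": 0, "ay": 0, "az": 0, "dx": -2.7, "dy": 0, "dz": 0, "hand": 0.3}, {"ax": 0, "ay": 0, "az": 0, "dx": -3.1, "dy": 0, "dz": 0, "hand": 0.3}, {"ax": 0, "ay": 0, "az": 0, "dx": -3.4, "dy": 0, "dz": 0, "hand": 0.3}, {"ax": 0, "ay": 0, "az": 0, "dx": -3.4, "dy": 0, "dz": 0, "hand": 0.3}, {"ax": 0, "ay": 0, "az": 0, "dx": -3.4, "dy": 0, "dz": 0, "hand": 0.3}])

```text
clock: 6.55
eef_pos: [508.0, -177.5, 58.5]
tool_rot: [3.141, 0.002, 1.485]
force: [-2.5, -0.9, 17.6]
width: 59.8
gripper_force: 8.6
```

```bash
python3 -c "
from h import *
d=snap('wrist','w3');im=d['pixels'].astype(int).mean(2).astype(int)
for u in (210,250,290): print(u,im[145:185,u].tolist(),im[240:268,u].tolist())
"
```

```text
210 [159, 159, 160, 159, 158, 158, 159, 158, 159, 159, 160, 159, 144, 104, 104, 104, 103, 103, 103, 104, 115, 124, 130, 134, 139, 145, 148, 154, 157, 160, 163, 165, 166, 168, 169, 169, 172, 173, 177, 182] [133, 132, 133, 133, 130, 128, 126, 124, 122, 119, 119, 145, 165, 150, 106, 84, 135, 155, 154, 153, 154, 154, 153, 152, 155, 153, 154, 152]
250 [102, 118, 142, 142, 148, 158, 157, 156, 155, 142, 102, 103, 103, 104, 104, 102, 104, 102, 101, 105, 112, 122, 125, 133, 136, 141, 145, 149, 153, 155, 158, 160, 164, 165, 168, 170, 171, 172, 174, 179] [133, 132, 132, 131, 130, 127, 126, 124, 122, 121, 119, 116, 132, 138, 92, 96, 138, 150, 153, 150, 150, 152, 152, 152, 152, 152, 152, 151]
290 [104, 102, 103, 102, 104, 104, 103, 103, 122, 153, 145, 120, 103, 104, 102, 104, 103, 103, 100, 101, 108, 111, 111, 115, 118, 117, 119, 120, 122, 122, 122, 124, 141, 165, 166, 168, 170, 170, 173, 176] [131, 131, 131, 129, 129, 130, 125, 123, 121, 119, 117, 146, 161, 128, 76, 100, 139, 151, 151, 151, 152, 151, 151, 152, 150, 150, 152, 151]
```

>>> send_rows(series=[{"ax": 0, "ay": 0, "az": 0, "dx": 0, "dy": 0, "dz": -0.5, "hand": 0.3}, {"ax": 0, "ay": 0, "az": 0, "dx": 0, "dy": 0, "dz": -0.8, "hand": 0.3}, {"ax": 0, "ay": 0, "az": 0, "dx": 1.7, "dy": 0, "dz": -0.8, "hand": 0.3}, {"ax": 0, "ay": 0, "az": 0, "dx": 1.7, "dy": 0, "dz": -0.7, "hand": 0.3}, {"ax": 0, "ay": 0, "az": 0, "dx": 1.7, "dy": 0, "dz": -0.4, "hand": 0.3}, {"ax": 0, "ay": 0, "az": 0, "dx": 1.7, "dy": 0, "dz": -0.2, "hand": 0.3}, {"ax": 0, "ay": 0, "az": 0, "dx": 1.7, "dy": 0, "dz": -0.1, "hand": 0.3}, {"ax": 0, "ay": 0, "az": 0, "dx": 1.7, "dy": 0, "dz": 0, "hand": 0.3}, {"ax": 0, "ay": 0, "az": 0, "dx": 1.7, "dy": 0, "dz": 0, "hand": 0.3}])

```text
clock: 7.5
eef_pos: [509.2, -159.7, 58.6]
tool_rot: [3.141, 0.001, 1.486]
force: [-3.8, 1.5, 18.3]
width: 59.8
gripper_force: 9.5
```

>>> send_rows(series=[{"ax": 0, "ay": 0, "az": 0, "dx": -0.3, "dy": 0, "dz": 0, "hand": 0.3}, {"ax": 0, "ay": 0, "az": 0, "dx": -0.7, "dy": 0, "dz": 0, "hand": 0.3}, {"ax": 0, "ay": 0, "az": 0, "dx": -1.2, "dy": 0, "dz": 0, "hand": 0.3}, {"ax": 0, "ay": 0, "az": 0, "dx": -1.7, "dy": 0, "dz": 0, "hand": 0.3}, {"ax": 0, "ay": 0, "az": 0, "dx": -2.2, "dy": 0, "dz": 0, "hand": 0.3}, {"ax": 0, "ay": 0, "az": 0, "dx": -2.7, "dy": 0, "dz": 0, "hand": 0.3}, {"ax": 0, "ay": 0, "az": 0, "dx": -3.1, "dy": 0, "dz": 0, "hand": 0.3}, {"ax": 0, "ay": 0, "az": 0, "dx": -3.4, "dy": 0, "dz": 0, "hand": 0.3}, {"ax": 0, "ay": 0, "az": 0, "dx": -3.4, "dy": 0, "dz": 0, "hand": 0.3}, {"ax": 0, "ay": 0, "az": 0, "dx": -3.4, "dy": 0, "dz": 0, "hand": 0.3}])

```text
clock: 8.5
eef_pos: [506.4, -194.6, 58.5]
tool_rot: [3.141, 0.002, 1.485]
force: [-3.5, 0.7, 17.1]
width: 59.6
gripper_force: 8.6
```

```bash
python3 -c "
from h import *
d0=dict(np.load('pics/w3.npz'))
rep([mid(d0,(u,a),(u,b)) for u,a,b in ((210,164.5,251),(250,164.5,251.6),(290,164.7,251))])
d=snap('wrist','w4');im=d['pixels'].astype(int).mean(2).astype(int)
for u in (210,250,290): print(u,im[145:185,u].tolist(),im[240:268,u].tolist())
"
```

```text
at line mid: u=-50.0  skew=0.0022 [np.float64(-50.1), np.float64(-49.9), np.float64(-50.0)]
210 [154, 154, 154, 155, 153, 154, 155, 156, 154, 153, 153, 152, 153, 141, 100, 102, 100, 102, 101, 100, 109, 116, 121, 125, 132, 136, 140, 148, 152, 156, 157, 161, 164, 169, 171, 171, 174, 176, 178, 181] [134, 132, 130, 128, 128, 128, 129, 125, 121, 119, 117, 115, 144, 158, 145, 147, 150, 149, 150, 150, 150, 150, 150, 150, 151, 149, 151, 150]
250 [154, 153, 153, 154, 151, 154, 153, 153, 153, 138, 100, 103, 102, 103, 103, 102, 100, 100, 100, 99, 109, 114, 119, 121, 130, 137, 138, 144, 148, 154, 155, 159, 161, 163, 168, 169, 170, 175, 177, 180] [133, 133, 129, 128, 128, 128, 126, 126, 120, 119, 116, 117, 139, 154, 143, 147, 148, 150, 148, 149, 150, 150, 150, 150, 150, 148, 149, 149]
290 [151, 152, 151, 153, 151, 152, 152, 151, 151, 137, 102, 100, 102, 101, 102, 101, 102, 101, 98, 98, 106, 111, 117, 124, 127, 132, 136, 142, 146, 150, 152, 156, 158, 161, 163, 167, 167, 172, 174, 177] [131, 129, 129, 127, 127, 124, 123, 122, 121, 120, 115, 136, 156, 149, 146, 151, 149, 151, 148, 149, 148, 148, 150, 148, 148, 148, 149, 150]
```

>>> send_rows(series=[{"ax": 0, "ay": 0, "az": 0, "dx": 0, "dy": 0, "dz": -0.5, "hand": 0.3}, {"ax": 0, "ay": 0, "az": 0, "dx": 0, "dy": 0, "dz": -0.8, "hand": 0.3}, {"ax": 0, "ay": 0, "az": 0, "dx": 1.7, "dy": 0, "dz": -0.8, "hand": 0.3}, {"ax": 0, "ay": 0, "az": 0, "dx": 1.7, "dy": 0, "dz": -0.7, "hand": 0.3}, {"ax": 0, "ay": 0, "az": 0, "dx": 1.7, "dy": 0, "dz": -0.4, "hand": 0.3}, {"ax": 0, "ay": 0, "az": 0, "dx": 1.7, "dy": 0, "dz": -0.2, "hand": 0.3}, {"ax": 0, "ay": 0, "az": 0, "dx": 1.7, "dy": 0, "dz": -0.1, "hand": 0.3}, {"ax": 0, "ay": 0, "az": 0, "dx": 1.7, "dy": 0, "dz": 0, "hand": 0.3}, {"ax": 0, "ay": 0, "az": 0, "dx": 1.7, "dy": 0, "dz": 0, "hand": 0.3}])

```text
clock: 9.45
eef_pos: [507.8, -176.6, 58.6]
tool_rot: [3.141, 0.001, 1.486]
force: [-3.9, 0.8, 19.0]
width: 60.2
gripper_force: 9.2
```

>>> send_rows(series=[{"ax": 0, "ay": 0, "az": 0, "dx": -0.3, "dy": 0, "dz": 0, "hand": 0.3}, {"ax": 0, "ay": 0, "az": 0, "dx": -0.7, "dy": 0, "dz": 0, "hand": 0.3}, {"ax": 0, "ay": 0, "az": 0, "dx": -1.2, "dy": 0, "dz": 0, "hand": 0.3}, {"ax": 0, "ay": 0, "az": 0, "dx": -1.7, "dy": 0, "dz": 0, "hand": 0.3}, {"ax": 0, "ay": 0, "az": 0, "dx": -2.2, "dy": 0, "dz": 0, "hand": 0.3}, {"ax": 0, "ay": 0, "az": 0, "dx": -2.7, "dy": 0, "dz": 0, "hand": 0.3}, {"ax": 0, "ay": 0, "az": 0, "dx": -3.1, "dy": 0, "dz": 0, "hand": 0.3}, {"ax": 0, "ay": 0, "az": 0, "dx": -3.4, "dy": 0, "dz": 0, "hand": 0.3}, {"ax": 0, "ay": 0, "az": 0, "dx": -3.4, "dy": 0, "dz": 0, "hand": 0.3}, {"ax": 0, "ay": 0, "az": 0, "dx": -3.4, "dy": 0, "dz": 0, "hand": 0.3}])

```text
clock: 10.45
eef_pos: [505.0, -211.6, 58.6]
tool_rot: [3.141, 0.002, 1.485]
force: [-3.1, -0.5, 16.6]
width: 60.0
gripper_force: 8.7
```

```bash
python3 -c "
from h import *
d0=dict(np.load('pics/w4.npz'))
rep([mid(d0,(u,a),(u,b)) for u,a,b in ((210,164.5,251.7),(250,164.6,251.8),(290,164.7,251))])
d=snap('wrist','w5');im=d['pixels'].astype(int).mean(2).astype(int)
for u in (210,250,290): print(u,im[155:175,u].tolist(),im[240:268,u].tolist())
"
```

```text
at line mid: u=-32.7  skew=-0.0020 [np.float64(-32.7), np.float64(-32.6), np.float64(-32.8)]
210 [151, 149, 150, 151, 139, 100, 101, 100, 99, 98, 101, 110, 117, 124, 132, 135, 141, 148, 151, 158] [126, 125, 127, 129, 126, 125, 124, 122, 122, 120, 123, 119, 146, 163, 150, 144, 147, 148, 148, 146, 148, 147, 148, 147, 148, 148, 148, 148]
250 [136, 100, 100, 101, 100, 100, 100, 101, 100, 95, 99, 108, 117, 123, 128, 132, 141, 147, 150, 155] [128, 126, 126, 126, 126, 126, 127, 124, 123, 120, 120, 146, 170, 160, 148, 144, 147, 147, 147, 148, 148, 147, 147, 146, 147, 150, 148, 146]
290 [99, 101, 99, 101, 100, 101, 99, 100, 97, 93, 97, 108, 114, 120, 124, 131, 139, 141, 146, 150] [125, 126, 127, 124, 125, 125, 125, 121, 120, 121, 138, 157, 164, 156, 147, 145, 147, 146, 147, 148, 145, 145, 147, 147, 148, 147, 148, 147]
```

>>> send_rows(series=[{"ax": 0, "ay": 0, "az": 0, "dx": 0, "dy": 0, "dz": -0.5, "hand": 0.3}, {"ax": 0, "ay": 0, "az": 0, "dx": 0, "dy": 0, "dz": -0.8, "hand": 0.3}, {"ax": 0, "ay": 0, "az": 0, "dx": 1.7, "dy": 0, "dz": -0.8, "hand": 0.3}, {"ax": 0, "ay": 0, "az": 0, "dx": 1.7, "dy": 0, "dz": -0.7, "hand": 0.3}, {"ax": 0, "ay": 0, "az": 0, "dx": 1.7, "dy": 0, "dz": -0.4, "hand": 0.3}, {"ax": 0, "ay": 0, "az": 0, "dx": 1.7, "dy": 0, "dz": -0.2, "hand": 0.3}, {"ax": 0, "ay": 0, "az": 0, "dx": 1.7, "dy": 0, "dz": -0.1, "hand": 0.3}, {"ax": 0, "ay": 0, "az": 0, "dx": 1.7, "dy": 0, "dz": 0, "hand": 0.3}, {"ax": 0, "ay": 0, "az": 0, "dx": 1.7, "dy": 0, "dz": 0, "hand": 0.3}])

```text
clock: 11.4
eef_pos: [506.3, -193.6, 58.5]
tool_rot: [3.141, 0.001, 1.486]
force: [-3.7, 0.8, 18.0]
width: 59.8
gripper_force: 8.9
```

>>> send_rows(series=[{"ax": 0, "ay": 0, "az": 0, "dx": -0.3, "dy": 0, "dz": 0, "hand": 0.3}, {"ax": 0, "ay": 0, "az": 0, "dx": -0.7, "dy": 0, "dz": 0, "hand": 0.3}, {"ax": 0, "ay": 0, "az": 0, "dx": -1.2, "dy": 0, "dz": 0, "hand": 0.3}, {"ax": 0, "ay": 0, "az": 0, "dx": -1.7, "dy": 0, "dz": 0, "hand": 0.3}, {"ax": 0, "ay": 0, "az": 0, "dx": -2.1, "dy": 0, "dz": 0, "hand": 0.3}, {"ax": 0, "ay": 0, "az": 0, "dx": -2.5, "dy": 0, "dz": 0, "hand": 0.3}, {"ax": 0, "ay": 0, "az": 0, "dx": -2.8, "dy": 0, "dz": 0, "hand": 0.3}, {"ax": 0, "ay": 0, "az": 0, "dx": -3.0, "dy": 0, "dz": 0, "hand": 0.3}, {"ax": 0, "ay": 0, "az": 0, "dx": -3.0, "dy": 0, "dz": 0, "hand": 0.3}, {"ax": 0, "ay": 0, "az": 0, "dx": -3.0, "dy": 0, "dz": 0, "hand": 0.3}])

```text
clock: 12.4
eef_pos: [503.8, -224.4, 58.7]
tool_rot: [3.141, 0.002, 1.485]
force: [-3.7, 0.8, 18.3]
width: 59.7
gripper_force: 9.2
```

>>> send_rows(series=[{"ax": 0, "ay": 0, "az": 0, "dx": 0, "dy": 0, "dz": -0.5, "hand": 0.3}, {"ax": 0, "ay": 0, "az": 0, "dx": 0, "dy": 0, "dz": -2, "hand": 0.3}, {"ax": 0, "ay": 0, "az": 0, "dx": 0, "dy": 0, "dz": -5, "hand": 0.3}, {"ax": 0, "ay": 0, "az": 0, "dx": -3, "dy": 0, "dz": -9, "hand": 0.3}, {"ax": 0, "ay": 0, "az": 0, "dx": -6, "dy": 0, "dz": -12, "hand": 0.3}, {"ax": 0, "ay": 0, "az": 0, "dx": -8, "dy": 0, "dz": -13, "hand": 0.3}, {"ax": 0, "ay": 0, "az": 0, "dx": -8, "dy": 0, "dz": -13, "hand": 0.3}, {"ax": 0, "ay": 0, "az": 0, "dx": -8, "dy": 0, "dz": -13, "hand": 0.3}, {"ax": 0, "ay": 0, "az": 0, "dx": -8, "dy": 0, "dz": -13, "hand": 0.3}])

```text
clock: 13.3
eef_pos: [496.8, -300.5, 185.9]
tool_rot: [-3.14, -0.002, 1.488]
force: [-0.4, 0.6, -0.8]
width: 59.6
gripper_force: 0.0
```

```bash
python3 -c "
from h import *
d=snap('wrist','w6');t=snap('top','t6')
"
```

```text
(no output)
```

View pics/w6.png

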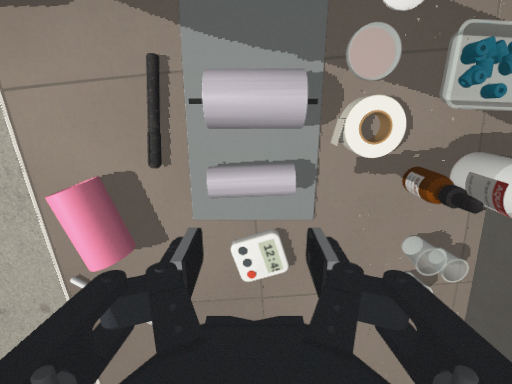

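The thick roller now covers the line; stubs show at (196,101) and (313,101), and the roller spans v 70–129. The thin roller is still at (251,180).

```bash
python3 -c "
from h import *
d=dict(np.load('pics/w6.npz'));im=d['pixels'].astype(float).mean(2)
print('cam',-d['R'].T@d['t'])
L=[]
for us in (range(192,200),range(311,316)):
    v=np.arange(94,109);w=np.clip(75-im[94:109,us[0]:us[-1]+1].mean(1),0,None);L.append((np.mean(us),(w*v).sum()/w.sum()))
print(L)
for u in (215,255,295): print(u,im[62:80,u].astype(int).tolist(),im[120:138,u].astype(int).tolist())
E=[onz(d,p,4) for p in L];print(E);rep(E)
"
```

```text
cam [ 503.76543184 -227.21246685  328.7695739 ]
[(np.float64(195.5), np.float64(100.9937031484258)), (np.float64(313.0), np.float64(101.01327580484565))]
215 [138, 138, 136, 137, 136, 139, 133, 132, 141, 148, 157, 164, 168, 171, 176, 178, 183, 185] [144, 142, 138, 134, 127, 121, 112, 106, 104, 138, 138, 139, 138, 137, 138, 136, 137, 135]
255 [136, 137, 137, 138, 137, 138, 130, 128, 137, 147, 154, 160, 163, 169, 172, 173, 180, 179] [147, 142, 141, 135, 128, 120, 116, 109, 114, 137, 138, 138, 136, 138, 138, 138, 137, 137]
295 [137, 136, 136, 135, 137, 138, 125, 123, 133, 141, 146, 152, 154, 160, 166, 167, 174, 173] [148, 145, 140, 137, 130, 121, 117, 106, 109, 135, 135, 138, 136, 135, 136, 138, 138, 136]
[array([ 435.80847048, -214.37509053,    4.        ]), array([ 571.9560664, -225.6048848,    4.       ])]
at line mid: u=1.8  skew=-0.0020 [np.float64(1.9), np.float64(1.7)]
```

```bash
python3 -c "
from h import *
d=dict(np.load('pics/w6.npz'))
rep([mid(d,(u,67.7),(u,b)) for u,b in ((215,128.5),(255,128.4),(295,128.5))])
im=d['pixels'].astype(int).mean(2).astype(int);print(im[100,186:212].tolist(),im[100,298:322].tolist());print(im[85,196:212].tolist(),im[85,298:316].tolist())
V_=lambda u,v,z:((onz(d,(u,v),z)[:2]-C)@V).round(1)
print([V_(u,101,z) for u in (202.5,307) for z in (60,)],[V_(u,101,4) for u in (188.5,318)])
"
```

```text
at line mid: u=0.6  skew=-0.0022 [np.float64(0.6), np.float64(0.6), np.float64(0.4)]
[137, 136, 112, 46, 46, 46, 45, 45, 47, 47, 45, 45, 45, 46, 48, 68, 150, 199, 199, 199, 200, 199, 198, 199, 200, 200] [193, 194, 192, 192, 192, 191, 191, 194, 194, 143, 33, 33, 35, 33, 32, 34, 35, 34, 30, 52, 81, 93, 92, 84]
[136, 136, 137, 136, 136, 140, 190, 188, 187, 187, 186, 188, 188, 187, 189, 188] [178, 180, 180, 179, 179, 180, 178, 178, 180, 150, 106, 92, 91, 92, 92, 92, 93, 91]
[np.float64(-47.9), np.float64(52.7)] [np.float64(-74.6), np.float64(76.0)]
```

```bash
python3 -c "
from h import *
d=dict(np.load('pics/t6.npz'));cv2.imwrite('pics/t6c.png',cv2.resize(cv2.cvtColor(d['pixels'],cv2.COLOR_RGB2BGR)[115:225,195:355],None,fx=5,fy=5,interpolation=cv2.INTER_CUBIC))"
```

```text
(no output)
```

View pics/t6c.png

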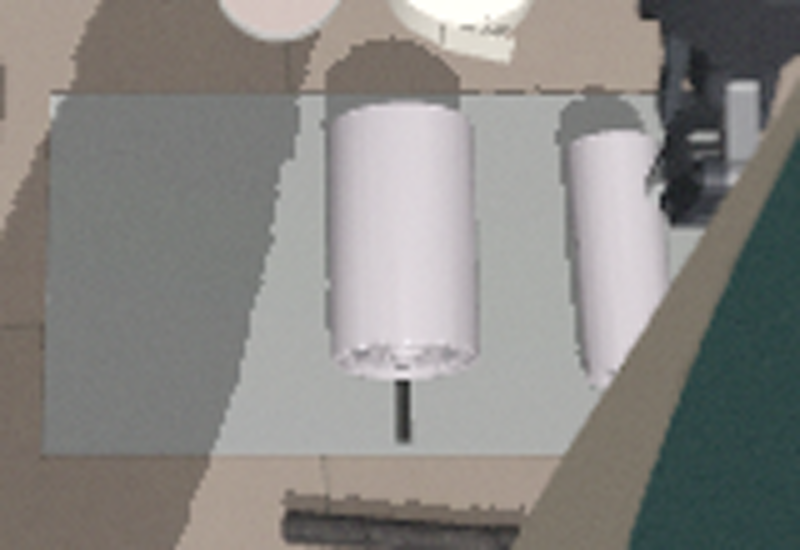

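The top view shows the roller over the line: edges at crop 331 and 475, stub at (402,410). The arm is clear of it.

```bash
python3 -c "
from h import *
d=dict(np.load('pics/t6.npz'));im=d['pixels'].astype(int).mean(2).astype(int)
for r in (143,150,157,164,171,178,182): print(r,im[r,256:266].tolist(),im[r,284:296].tolist())
f=lambda u,v:(195+(u+.5)/5-.5,115+(v+.5)/5-.5)
rep([mid(d,f(a,v),f(b,v)) for a,b,v in ((329,471,140),(331,475,240),(333,478,340))])
e=onz(d,f(402.5,410),4)[:2];print((e-C)@U)
"
```

```text
143 [171, 171, 170, 172, 114, 137, 154, 168, 180, 188] [200, 196, 187, 182, 167, 146, 171, 170, 169, 170, 169, 170]
150 [171, 170, 170, 171, 122, 135, 155, 170, 180, 189] [202, 197, 189, 183, 171, 156, 173, 172, 169, 170, 171, 169]
157 [173, 171, 172, 172, 122, 139, 157, 171, 183, 190] [201, 197, 189, 184, 174, 161, 172, 170, 170, 169, 170, 170]
164 [171, 170, 171, 172, 127, 137, 157, 174, 185, 192] [204, 197, 191, 186, 176, 167, 157, 171, 171, 171, 172, 172]
171 [170, 172, 171, 171, 173, 137, 157, 173, 186, 194] [206, 199, 191, 185, 178, 164, 145, 170, 170, 171, 173, 171]
178 [173, 172, 171, 170, 126, 134, 159, 174, 184, 193] [207, 200, 191, 188, 179, 167, 146, 172, 172, 170, 170, 172]
182 [172, 172, 171, 173, 172, 147, 159, 175, 185, 193] [207, 200, 190, 188, 179, 164, 149, 171, 171, 171, 171, 170]
at line mid: u=-0.7  skew=-0.0108 [np.float64(-1.2), np.float64(-0.7), np.float64(-0.3)]
-0.1275245713434932
```

```bash
python3 -c "
from h import *
s=read_state();print(s['clock'],np.abs(s['qd']).max());print(finish_job())"
```

```text
13.4 0.006352993504017885
the job is handed in; nothing more can be done
None
```

The job is handed in at 13.4 s: the thick roller lies over the line, about 1 mm short of centre and within about 0.6° of parallel; I rolled it by its top without lifting it and did not touch the thin roller.

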